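# Latch the glaze chest and lock it with its pin

### The job

Lock the small wooden chest: swing the steel strap latch on its lid down until it lies in the forked catch, then push the wooden-handled steel pin, which is parked in the wooden rest block, through both holes of the catch from either side until its handle is up against the catch, and let go. In the block only the tip half of the pin can be gripped, so lay it down on the table and take it again by its handle. Leave the pot, cup and bottle where they are.

Things in the scene. Friction and masses are not known exactly. Their poses are not given: they have to be found in the camera images.
- chest: fixed plywood chest, 184 (its x, depth) x 204 (y, width) x 80 mm high (flat lid top at 80); origin at the centre of its underside. On the lid's middle line (y = 0) stand the strap latch's hinge (chest x = +50 mm) and the forked catch (chest x = -30 mm). It does not move when pushed
- catch_eye (a point): centre of the catch's two holes, midway between its cheeks, 26 mm above the lid top; axes as the chest's. The catch is a steel fork: two upright cheeks 4 mm thick, 30 mm long in x, 40 mm high above the lid, 20 mm apart (outer faces at y = +14 and -14 mm), each with a 14 mm hole, in line along y. The closed latch strap lies between the cheeks, just under the holes
- hasp_hinge (a point): centre of the strap latch's hinge axis (along chest y), 12.5 mm above the lid top, 80 mm behind (+x) the catch; its brackets reach 17 mm above the lid, 15 mm to either side
- hasp (a joint): angle of the strap latch, rad: 0 = level in the catch, at its stop; grows as its free end rises (1.57 = upright); starts at 1.0 to 1.4. Stiff hinge (0.06 N m): it stays where left, push it all the way (1 to 2 N). The strap is a steel bar 5 mm thick, 16 wide, reaching 125 mm from the hinge axis, its middle plane through that axis (30 mm past the catch); closed, its top is 15 mm above the lid
- hasp_tip (a point): on the strap's middle plane 121 mm from the hinge axis, where a small rolled end (9 mm thick) runs across it
- pin_rest: fixed wooden block, 96 (its x) x 56 (y) x 44 mm high; origin at the centre of its underside. An open-topped slot along x, floor 28 mm up, holds the pin: 28 mm wide round the handle, 14 mm wide round the root of the shaft; its walls stand higher than the pin. About 34 mm of the shaft sticks out past the block's +x end (x = 48 mm), 33 mm above the table. The pin lifts straight up out of it
- pin: loose pin, 60 g: round steel shaft 10 mm thick, 64 mm long (last 9 mm tapered to 4 mm), flat wooden handle 24 mm wide (y), 10 mm thick (z), 51 mm long (grip it between x = -40 and -5 mm). Origin on the shaft's axis at the shoulder where the handle begins; +x points to the tip. It balances at about x = +20 mm. Lying flat, its origin is 5 mm above the surface
- pin_tip (a point): the tip of the pin, 64 mm from its origin along pin x
- coil_pot: bystander: bone-dry coil pot, 104 mm across, 83 mm high; origin under its centre
- bisque_cup: bystander: small bisque cup, 55 mm across, 58 mm high; origin under its centre
- squeeze_bottle: bystander: squeeze bottle, 34 mm across, 87 mm high; origin under its centre
Not all that is in view belongs to the job. Of the things that look like the pin, the larger one is meant.

How it is judged:
By the outcome, as a careful person would: the job done as asked, in the order asked, and still so for the second after the job is handed in, with the robot touching nothing.
It also fails if it takes over 72 s, if anything falls off the work surface, if the arm or the gripper's body presses on something with over 40 N, if the wrist force passes 120 N, or if a joint passes its speed limit or range.

### The arm

A 7-joint arm with a two-finger parallel gripper is mounted at the origin on the work surface; the furniture and walls round the work are solid. World frame = base frame: x ahead of the robot, y to its left, z up, the work surface at z = 0. Lengths are in m, angles in rad, forces in N, time in s.
With the tool pointing down it reaches from about 0.425 to 0.925 m from the base axis. Payload 6.8 kg.
Tool frame: the origin (TCP) lies at the very end of the fingers, on their centre line; the grasp point (between the pads) lies 19 mm behind it; z points along the fingers, y is the line along which they close (so a half turn about z gives the same grasp; the last joint's range is limited). The gripper opens to 85 mm and grips with 20 to 120 N. Pads are 22 mm wide; open, the fingers measure 114 mm over their backs; the gripper's body (76 mm by 85 mm) begins 54 mm behind the grasp point. The pads swing forward as they close: fully open they stand 13 mm farther back than shut.
Start: joints at [-1.223, 0.477, 0.022, 1.555, -0.011, 1.109, -0.083], TCP at [0.297, 0.606, 0.231] pointing down, gripper open.
Joint ranges: [-2.96, 2.96], [-0.34, 2.1], [-1.41, 1.46], [0.24, 2.44], [-1.37, 4.51], [0.17, 1.92], [-2.96, 2.96]. Speed limits (rad/s): [2.39, 2.39, 3.14, 3.14, 3.14, 3.14, 3.14].

### API

Orientations are given as a rotation vector (axis times angle).
In Python, from bench import get_obs, grab_frame, hand_in gives the robot as it stands.
- The arm moves only by the tool drive_tool, never from a script. Its argument "rows" is a list of rows, each an object with "offset": the shift along the tool's x, y, z as a fraction of full scale, a list of three; "rotation": the turn, a rotation vector about the tool's x, y, z as a fraction of full scale, a list of three; "claw": the opening, from 0 (shut) to 1 (fully open). In form: [{"offset": [tx, ty, tz], "rotation": [wx, wy, wz], "claw": claw}, ...]. A call has 1 to 20 rows; each row is the pose to reach, as a shift and turn from the pose commanded when the call began, along the tool's axes at that moment; what a row does not reach only later rows make up. Full scale, the value 1, is 0.15 m for a shift and 2 rad for a turn. A row lasts 1/12 s, in which the tool goes at most 41.7 mm and 7.16 degrees, less where a joint would pass 70% of its speed; a pose out of reach is approached as far as the arm can. A call with a number of a shift or a turn outside -1 to 1 is refused whole. A call with a gripper value outside its range is refused whole. The fingers move at their own pace and stop on an object; "force" is the grip in N (left out, the last holds). Time passes only in rows, so rows that repeat a pose let the fingers close. It gives the time, the measured TCP pose, the force, the opening and the grip force at its end, in the units of the state.
- get_obs(): the state, without advancing time (a new reading comes with each control period).
- grab_frame(name): name is "scene" or "top" or "wrist"; returns a dict with "frame" (384x512x3 uint8, red, green, blue), "z_map" (384x512 float32, m along the optical axis (not along the pixel's ray), 0 where there is no reading), "vfov" (degrees; the focal length in pixels is half the picture's height over the tangent of half this angle, whatever the lens; pixels are square), "cx", "cy" (the principal point, pixels), "R" (3x3) and "t" (3): a world point X has camera coordinates R X + t. Camera axes: x right, y down, z forward; pixel columns grow to the right and rows downward; lengths in m; the calibration is good to about 2 mm. A picture is of the moment at which its call begins.
- hand_in(): hands the job in; it is judged then, once.
The state is a dict: "clock": time; "joints": joint angles; "qvel": joint speeds; "tau": joint torques, N m; "tcp_pos": TCP position; "orientation": TCP orientation; "contact_force": force on the tool from outside, world axes, zero at the start; "moment": the same for the moment, N m; "grip_width": finger opening in m; "gripper_force": force on a finger pad.
Only numpy, scipy, OpenCV 4.12 (cv2) and the standard library are available. Lean on these libraries where they do the work, as an engineer would, in place of code of your own. Each camera call takes 0.05 s, during which the arm holds its last target. There are 200 camera calls.

## Working session

There is one attempt and no reset: what is moved stays moved. The work goes in short steps, Python scripts to look and compute and a tool call to move; the robot and the scene stay as the last step left them, time stands still between calls to the robot, and variables do not carry over. Pictures are saved under pics/ and viewed, at most 12 in all, crops included, and the job is handed in when it is done.

Besides the shell and the picture viewer there is one more tool, called after "Call:" by a JSON object that holds its "method" and its "body", one argument or row to a line. drive_tool: Moves the arm, as the interface text tells. Its arguments: {"type":"object","properties":{"rows":{"type":"array","items":{"type":"object","properties":{"offset":{"type":"array","items":{"type":"number"}},"rotation":{"type":"array","items":{"type":"number"}},"claw":{"type":"number"}}}},"force":{"type":"number"}},"required":["rows"]}

```bash
mkdir -p pics; ls
cat > h.py <<'E'
import numpy as np, cv2
from scipy.spatial.transform import Rotation as Ro
from bench import get_obs, grab_frame, hand_in
def K(f):
    h,w=f["frame"].shape[:2]; return h/2/np.tan(np.radians(f["vfov"])/2)
def cloud(f):
    z=f["z_map"]; v,u=np.indices(z.shape); k=K(f)
    c=np.stack([(u-f["cx"])/k*z,(v-f["cy"])/k*z,z],-1)
    return (c-f["t"])@f["R"]
def ray(f,u,v,h):
    d=np.array([(u-f["cx"])/K(f),(v-f["cy"])/K(f),1])@f["R"]; o=-np.array(f["t"])@f["R"]
    return o+d*(h-o[2])/d[2]
def px(f,X):
    c=f["R"]@np.array(X)+f["t"]; return c[:2]/c[2]*K(f)+[f["cx"],f["cy"]]
def save(f,n,crop=None,s=1):
    im=f["frame"][:,:,::-1]
    if crop: a,b,c,d=crop; im=im[b:d,a:c]
    cv2.imwrite("pics/"+n,cv2.resize(im,None,fx=s,fy=s,interpolation=cv2.INTER_CUBIC))
def rel(p,rv=None):
    "world target tcp -> offset & rotation fractions from measured pose"
    o=get_obs(); R=Ro.from_rotvec(o["orientation"])
    off=R.inv().apply(np.array(p)-o["tcp_pos"])/0.15
    rot=None if rv is None else (R.inv()*Ro.from_rotvec(rv)).as_rotvec()/2
    return off.round(4),rot
E
python3 - <<'E'
from h import *
import pickle
o=get_obs(); print(o)
fs={n:grab_frame(n) for n in("scene","top","wrist")}
pickle.dump(fs,open("f0.pkl","wb"))
for n,f in fs.items(): print(n,f["vfov"],f["cx"],f["cy"],np.round(f["R"],3).tolist(),f["t"],(f["z_map"]>0).mean())
save(fs["scene"],"s0.png",s=1.5);save(fs["top"],"t0.png",s=1.5)
E
```

```text
pics
{'clock': 0.0, 'joints': array([-1.22311142,  0.47782161,  0.02235659,  1.55648344, -0.01148933,
        1.10930422, -0.08307402]), 'qvel': array([-0.0006148 , -0.00081371, -0.00023219,  0.00200642, -0.00011826,
       -0.00144948, -0.00090485]), 'tau': array([ 8.69385949e-04, -5.96459770e+01,  1.60821039e+00, -2.81194675e+01,
        1.24683927e-02,  9.39139776e-03, -9.91118782e-06]), 'tcp_pos': array([0.29687094, 0.6055303 , 0.23029813]), 'orientation': array([-7.09646196e-01, -3.06011438e+00,  2.93513188e-03]), 'contact_force': array([-0.22552707,  0.58832526, -0.14899669]), 'moment': array([ 0.01657447,  0.0366534 , -0.0422863 ]), 'gripper_force': 0.0, 'grip_width': 0.08577729317243926}
scene 45.07044005419055 253.7731027296207 193.21073421415727 [[0.826, -0.564, -0.004], [-0.355, -0.514, -0.781], [0.438, 0.646, -0.625]] [-0.44059219  0.29787479  1.14257389] 0.9962514241536459
top 57.38319653987496 250.47272026004958 189.77474082869008 [[0.122, -0.993, 0.006], [-0.972, -0.121, -0.2], [0.199, 0.019, -0.98]] [-0.03814204  0.54807843  0.82701773] 0.9957733154296875
wrist 61.32656691703218 259.85035785869377 194.16907010365202 [[0.44, 0.898, -0.001], [0.867, -0.424, 0.261], [0.234, -0.116, -0.965]] [-0.6734993 -0.0346015  0.3776062] 0.9961090087890625
```

View pics/s0.png

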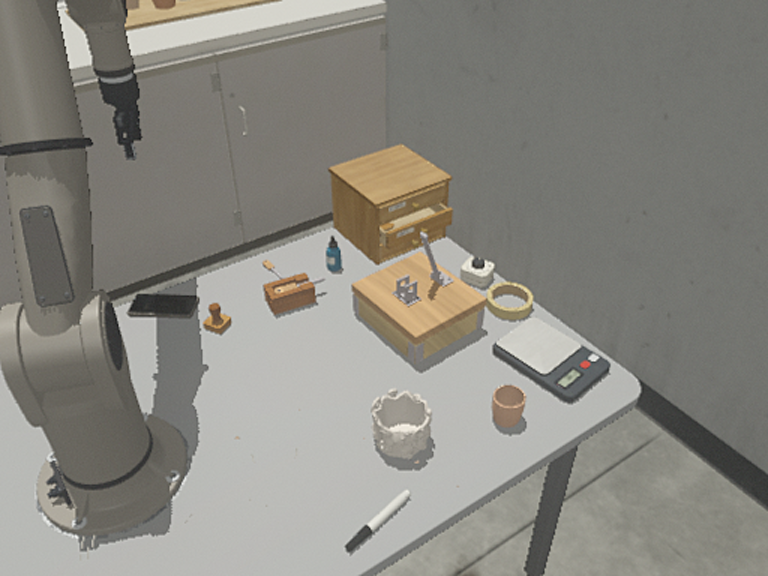

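View pics/t0.png

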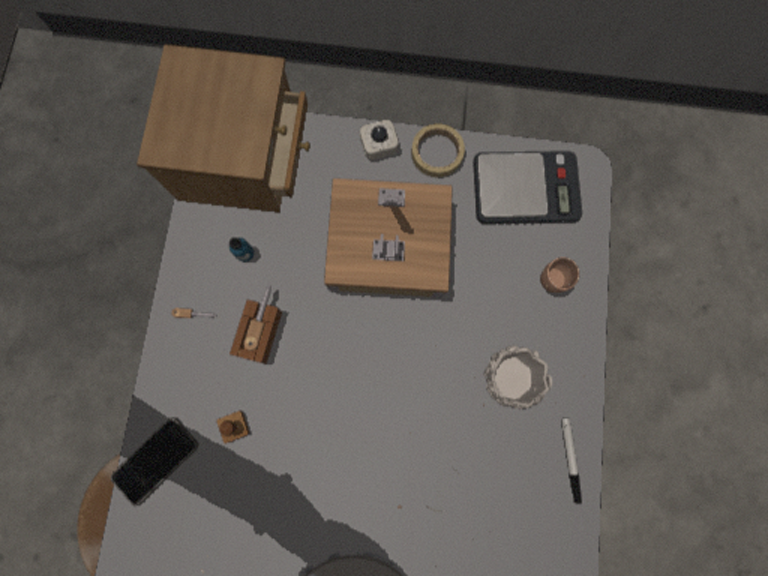

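The top view (shown at 1.5x) has the chest at about (390,235), the catch at (388,248) and the hinge at (391,197). The rest block with the pin is at (258,330), the bottle at (241,248), the cup at (560,276) and the pot at (518,378).

Pin candidates, in top-view pixels at 1.5x:
- (258,325): the pin in the wooden block.
- (190,313): a small awl-like tool lying on the table.
- (572,460): a marker pen.

I choose the one in the block, since it is larger and parked as described. Next I'll measure it and check it in a close crop.

Run:
```python
from h import *
import pickle
fs=pickle.load(open("f0.pkl","rb"))
def rect(P): 
    (c,s,a)=cv2.minAreaRect((P[:,:2]*1000).astype(np.float32)); return np.round(c,1),np.round(s,1),round(a,2)
for n in("top","scene"):
    f=fs[n];C=cloud(f);
    box=lambda x0,x1,y0,y1,z0,z1:(C[...,0]>x0)&(C[...,0]<x1)&(C[...,1]>y0)&(C[...,1]<y1)&(C[...,2]>z0)&(C[...,2]<z1)
    for nm,(u,v) in dict(chest=(350,270),block=(250,305)).items():
        pass
    # chest lid
    g=ray(fs["top"],235/1*1,160,0.08)
    m=box(g[0]-.2,g[0]+.2,g[1]-.2,g[1]+.2,.074,.087)
    m=cv2.morphologyEx(m.astype(np.uint8),cv2.MORPH_OPEN,np.ones((3,3)))
    k,l,st,ce=cv2.connectedComponentsWithStats(m); i=1+np.argmax(st[1:,4]); P=C[l==i]
    print(n,"lid",g.round(3),rect(P),np.median(P[:,2]),len(P))
    up=box(P[:,0].min(),P[:,0].max(),P[:,1].min(),P[:,1].max(),.088,.3)
    k,l,st,ce=cv2.connectedComponentsWithStats(up.astype(np.uint8))
    for i in range(1,k):
        if st[i,4]>4:
            Q=C[l==i]; print("  up",ce[i].round(),len(Q),Q.min(0).round(3),Q.max(0).round(3))
    b=ray(fs["top"],256/1.5,330/1.5,0.044)
    m=box(b[0]-.08,b[0]+.08,b[1]-.06,b[1]+.06,.039,.049);P=C[m]
    print(" block",b.round(3),rect(P),np.median(P[:,2]))
    m=box(b[0]-.08,b[0]+.13,b[1]-.08,b[1]+.06,.02,.049);P=C[m];print("  all",rect(P))
    for nm,(u,v),r in(("pot",(518,378),.07),("cup",(560,276),.04),("bot",(241,248),.035)):
        q=ray(fs["top"],u/1.5,v/1.5,.05); m=box(q[0]-r,q[0]+r,q[1]-r,q[1]+r,.015,.12);P=C[m]; print(" ",nm,rect(P),P[:,2].max().round(3))
    T=C[box(.2,.9,-.3,.5,-.02,.02)]; print("table z",np.median(T[:,2]))
save(fs["top"],"crop0.png",(145,120,325,250),4.4)
```

```text
top lid [0.614 0.076 0.08 ] (array([634.2,  18. ]), array([184.3, 204. ]), 3.41) 0.08181713377584283 5521
  up [261. 134.] 66 [0.639 0.007 0.088] [0.69  0.035 0.214]
  up [259. 165.] 136 [0.588 0.002 0.088] [0.62  0.03  0.126]
 block [0.45  0.218 0.044] (array([464. , 219.9]), array([ 56.3, 124.5]), 82.01) 0.04484053893796966
  all (array([489.8, 227.4]), array([186.5,  77.9]), 7.73)
  pot (array([ 426. , -216.2]), array([98.4, 96. ]), 85.2) 0.085
  cup (array([ 607.2, -279.8]), array([55.5, 52.9]), 1.5) 0.062
  bot (array([586.1, 268.6]), array([26.2, 32.6]), 47.53) 0.09
table z 0.002002779510060221
scene lid [0.614 0.076 0.08 ] (array([634.2,  18.3]), array([186.7, 209.3]), 3.69) 0.07915279596351048 2421
  up [287. 172.] 137 [0.638 0.004 0.09 ] [0.689 0.032 0.214]
  up [271. 191.] 144 [ 0.587 -0.001  0.088] [0.621 0.032 0.122]
 block [0.45  0.218 0.044] (array([454.5, 219.9]), array([ 61.2, 105.9]), 84.77) 0.04229843060525053
  all (array([488.6, 226.5]), array([188. ,  79.9]), 7.43)
  pot (array([ 424.6, -217.7]), array([100.7,  96.4]), 82.11) 0.084
  cup (array([ 607.5, -281.5]), array([56.8, 54.7]), 16.68) 0.059
  bot (array([584.4, 265.8]), array([30.1, 31.7]), 59.17) 0.085
table z -0.0007514059856884874
```

View pics/crop0.png

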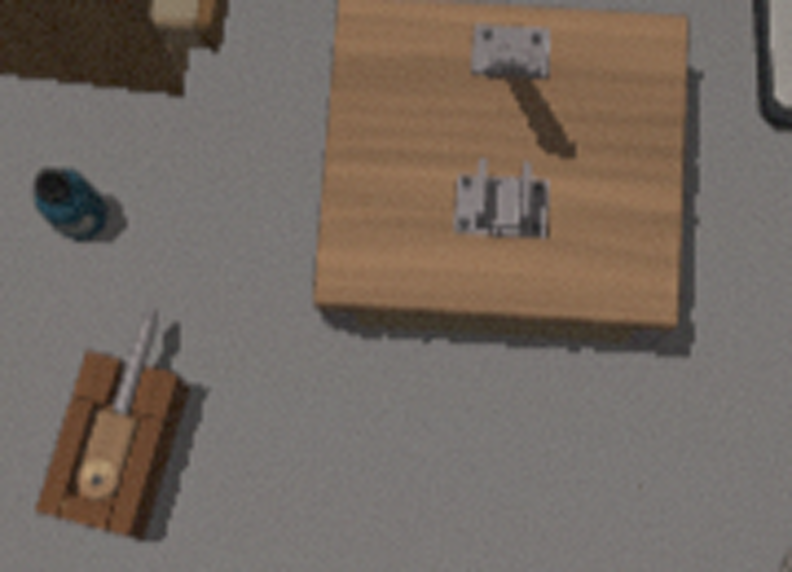

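The crop confirms the choice: the pin lies in the brown block with its handle at (98,450) and its shaft pointing to (152,315). The catch is at (505,205) and the hinge plate at (510,50), with the latch standing up. Next I'll get the pin axis, the cabinet extents and the latch angle.

Run:
```python
from h import *
import pickle
fs=pickle.load(open("f0.pkl","rb"))
for n in("top","scene"):
    f=fs[n];C=cloud(f)
    box=lambda x0,x1,y0,y1,z0,z1:(C[...,0]>x0)&(C[...,0]<x1)&(C[...,1]>y0)&(C[...,1]<y1)&(C[...,2]>z0)&(C[...,2]<z1)
    P=C[box(.56,1.1,.12,.6,.12,.5)]; print("cab",P.min(0),P.max(0))
    P=C[box(.515,.58,.15,.25,.022,.045)]; print("shaft",len(P))
    l=cv2.fitLine(P[:,:2].astype(np.float32),cv2.DIST_HUBER,0,.001,.001).ravel(); print(l, np.degrees(np.arctan2(l[1],l[0])), P.min(0),P.max(0),np.median(P[:,2]))
    m=box(.38,.53,.16,.27,.035,.055)
    B=cv2.minAreaRect((C[m][:,:2]*1000).astype(np.float32)); print("block rect",B)
    hsv=cv2.cvtColor(f["frame"],cv2.COLOR_RGB2HSV)
    Q=C[box(.63,.70,-.02,.06,.12,.22)]; d=np.array([684,0,92.5])/1000
    print("strap ang",np.median(np.arctan2(Q[:,2]-.0925,.684-Q[:,0])),Q[:,1].mean(),Q.max(0),Q.min(0))
```

```text
cab [0.66556075 0.20441597 0.12004194] [0.87746727 0.41309955 0.17408447]
shaft 21
[ 0.96992207 -0.24341567  0.52212775  0.21193977] -14.088224 [0.51562941 0.20801926 0.03099452] [0.5300259  0.21683067 0.04164225] 0.03740930929006652
block rect ((465.63104248046875, 219.6982421875), (56.3067741394043, 127.7542495727539), 82.00682830810547)
strap ang 1.2455397063582418 0.018646051799574546 [0.64824743 0.02589799 0.21410035] [0.63942057 0.010865   0.20927173]
cab [0.66385849 0.20097422 0.12001718] [0.87782289 0.41643406 0.17365265]
shaft 12
[0.9127007  0.40862873 0.52307725 0.21075118] 24.118723 [0.51514396 0.20698896 0.0284823 ] [0.53314428 0.21598648 0.03870464] 0.0349495236897687
block rect ((463.97174072265625, 220.480712890625), (64.54902648925781, 127.46143341064453), 86.31810760498047)
strap ang 1.2080506090804572 0.016723568712008665 [0.67581208 0.03047436 0.21375416] [0.63796502 0.00910914 0.12000796]
```

```bash
cat >> h.py <<'E'
def down(az):
    "tool pointing down, tool x at azimuth az deg"
    a=np.radians(az); x=np.array([np.cos(a),np.sin(a),0]); z=np.array([0,0,-1.])
    return Ro.from_matrix(np.stack([x,np.cross(z,x),z],1)).as_rotvec()
E
python3 - <<'E'
from h import *
print(rel([.50,.30,.29],down(183.4)),rel([.69,.02,.27],down(183.4)))
E
```

```text
(array([-2.1127, -1.2345, -0.3944]), array([-7.01133815e-04, -1.32488636e-04, -2.57576356e-01])) (array([-4.0717, -2.3528, -0.2593]), array([-7.01133815e-04, -1.32488636e-04, -2.57576356e-01]))
```

Call:
{"method": "drive_tool", "body": {
  "rows": [
    {"offset": [-0.5,-0.3,-0.2],"rotation": [0,0,-0.1],"claw": 0},
    {"offset": [-1,-0.58,-0.4],"rotation": [0,0,-0.2],"claw": 0},
    {"offset": [-1,-0.58,-0.4],"rotation": [0,0,-0.2576],"claw": 0},
    {"offset": [-1,-0.58,-0.4],"rotation": [0,0,-0.2576],"claw": 0},
    {"offset": [-1,-0.58,-0.4],"rotation": [0,0,-0.2576],"claw": 0},
    {"offset": [-1,-0.58,-0.4],"rotation": [0,0,-0.2576],"claw": 0}
  ]
}}

```text
clock: 0.65
tcp_pos: [0.3985, 0.4574, 0.2932]
orientation: [-0.081, 3.137, 0.0]
contact_force: [0.1, 0.0, 0.2]
grip_width: 0.0122
gripper_force: 0.0
```

Run:
```python
from h import *
o=get_obs();print(o["tcp_pos"],o["grip_width"],o["joints"].round(2))
print(rel([.69,.02,.27],down(183.4)))
```

```text
[0.39845594 0.45738815 0.29323397] 0.012196639263700355 [-0.93  0.31 -0.03  1.65  0.01  1.17  0.65]
(array([-1.7901, -3.0123,  0.1609]), array([ 4.40150682e-05,  1.75643744e-03, -3.87475721e-03]))
```

Call:
{"method": "drive_tool", "body": {
  "rows": [
    {"offset": [-0.3,-1,0],"rotation": [0,0,0],"claw": 0},
    {"offset": [-0.3,-1,0],"rotation": [0,0,0],"claw": 0},
    {"offset": [-0.3,-1,0],"rotation": [0,0,0],"claw": 0},
    {"offset": [-0.3,-1,0],"rotation": [0,0,0],"claw": 0}
  ]
}}

```text
clock: 0.98
tcp_pos: [0.4478, 0.3121, 0.2908]
orientation: [0.09, -3.14, 0.002]
contact_force: [0.1, -0.6, 0.1]
grip_width: -0.0
gripper_force: 0.0
```

Call:
{"method": "drive_tool", "body": {
  "rows": [
    {"offset": [-0.6,-1,0],"rotation": [0,0,0],"claw": 0},
    {"offset": [-0.6,-1,0],"rotation": [0,0,0],"claw": 0},
    {"offset": [-0.6,-1,0],"rotation": [0,0,0],"claw": 0},
    {"offset": [-0.6,-1,0],"rotation": [0,0,0],"claw": 0},
    {"offset": [-0.6,-1,0],"rotation": [0,0,0],"claw": 0}
  ]
}}

```text
clock: 1.4
tcp_pos: [0.5493, 0.1633, 0.291]
orientation: [-0.079, 3.139, -0.006]
contact_force: [0.2, -0.3, 0.4]
grip_width: 0.0002
gripper_force: 0.0
```

Call:
{"method": "drive_tool", "body": {
  "rows": [
    {"offset": [-0.9,-1,0.1],"rotation": [0,0,0],"claw": 0},
    {"offset": [-0.9,-1,0.1],"rotation": [0,0,0],"claw": 0},
    {"offset": [-0.9,-1,0.1],"rotation": [0,0,0],"claw": 0},
    {"offset": [-0.9,-1,0.1],"rotation": [0,0,0],"claw": 0},
    {"offset": [-0.9,-1,0.1],"rotation": [0,0,0],"claw": 0},
    {"offset": [-0.9,-1,0.1],"rotation": [0,0,0],"claw": 0}
  ]
}}

```text
clock: 1.9
tcp_pos: [0.6927, 0.0215, 0.2741]
orientation: [0.08, -3.14, 0.008]
contact_force: [-1.0, -1.3, -0.6]
grip_width: -0.0002
gripper_force: 0.0
```

Run:
```python
from h import *
o=get_obs();print(o["tcp_pos"],o["contact_force"],o["grip_width"],o["joints"].round(2))
for p in([.678,.02,.27],[.678,.02,.2]):print(rel(p,down(183.4)))
# arc: corner at r on the upper face
o0=get_obs()["tcp_pos"];H=np.array([634.2+49.9,21.,92.5])
for th in np.linspace(1.2,-.01,11):
    r=113+13*(1.2-th)/1.2; d=np.array([-np.cos(th),np.sin(th)]);n=np.array([np.sin(th),np.cos(th)])
    c=H[[0,2]]+r*d+2.5*n
    print(round(th,2),((c+[11,0])).round(1))
f=grab_frame("wrist"); save(f,"w1.png",s=1.5)
```

```text
[0.69266046 0.02151821 0.27408755] [-1.03139716 -1.2809171  -0.56430759] -0.00021220223542625646 [-0.27  0.48  0.22  1.47 -0.1   1.2   1.58]
(array([ 0.0981, -0.005 ,  0.0273]), array([-0.0024819 , -0.00033722, -0.00419956]))
(array([ 0.0978, -0.0027,  0.494 ]), array([-0.0024819 , -0.00033722, -0.00419956]))
1.2 [656.5 198.7]
1.08 [643.3 194.4]
0.96 [630.6 188.5]
0.84 [618.6 181. ]
0.72 [607.5 172. ]
0.6 [597.5 161.6]
0.47 [588.7 149.9]
0.35 [581.3 137.1]
0.23 [575.5 123.3]
0.11 [571.3 108.8]
-0.01 [569.   93.7]
```

View pics/w1.png

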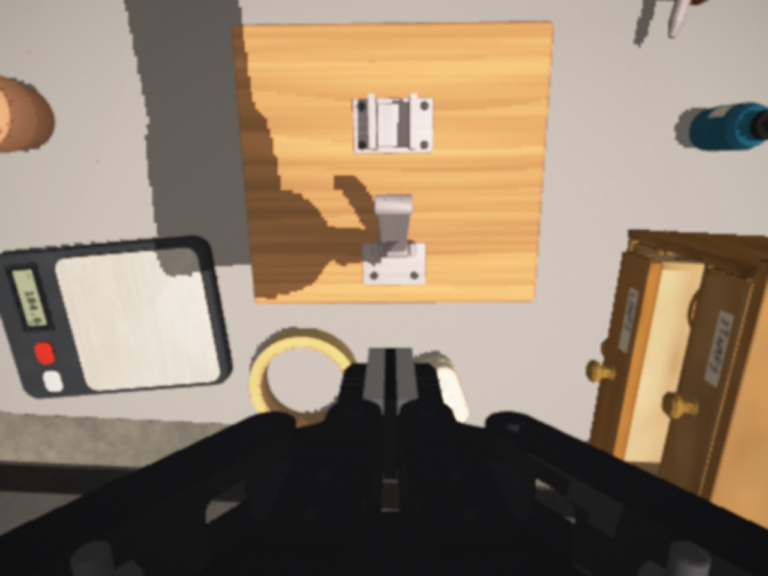

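Call:
{"method": "drive_tool", "body": {
  "rows": [
    {"offset": [0.05,0,0.25],"rotation": [0,0,0],"claw": 0},
    {"offset": [0.05,0,0.49],"rotation": [0,0,0],"claw": 0},
    {"offset": [0.05,0,0.49],"rotation": [0,0,0],"claw": 0},
    {"offset": [0.05,0,0.49],"rotation": [0,0,0],"claw": 0}
  ]
}}

```text
clock: 2.28
tcp_pos: [0.6804, 0.0304, 0.2011]
orientation: [0.096, -3.135, -0.001]
contact_force: [-0.4, 0.2, 1.0]
grip_width: -0.0002
gripper_force: 0.0
```

Run:
```python
from h import *
o=get_obs();print(o["tcp_pos"],o["contact_force"])
H=np.array([684.1,21.,92.5])
for th in np.linspace(1.2,-.01,13):
    r=113+13*(1.2-th)/1.2; d=np.array([-np.cos(th),np.sin(th)]);n=np.array([np.sin(th),np.cos(th)])
    c=H[[0,2]]+r*d+2.5*n+[11,0]
    print(round(th,2),rel([c[0]/1000,.0196-.0055*(1.2-th)/1.2,c[1]/1000])[0])
```

```text
[0.68041411 0.03038818 0.20105812] [-0.43350915  0.23845091  0.97966323]
1.2 [ 0.1636 -0.062   0.0163]
1.1 [ 0.2368 -0.0606  0.0397]
1.0 [ 0.3079 -0.0593  0.0707]
0.9 [ 0.3762 -0.0582  0.1092]
0.8 [ 0.4408 -0.0574  0.1548]
0.7 [ 0.5009 -0.0568  0.2072]
0.6 [ 0.556  -0.0565  0.266 ]
0.49 [ 0.6052 -0.0566  0.3306]
0.39 [ 0.648  -0.0571  0.4005]
0.29 [ 0.6838 -0.058   0.4751]
0.19 [ 0.7121 -0.0594  0.5536]
0.09 [ 0.7325 -0.0613  0.6352]
-0.01 [ 0.7446 -0.0636  0.7192]
```

Call:
{"method": "drive_tool", "body": {
  "rows": [
    {"offset": [0,0,0],"rotation": [0,0,0],"claw": 0},
    {"offset": [0,0,0],"rotation": [0,0,0],"claw": 0}
  ]
}}

```text
clock: 2.45
tcp_pos: [0.6838, 0.0292, 0.2056]
orientation: [-0.094, 3.136, 0.001]
contact_force: [-0.2, 0.5, 0.6]
grip_width: -0.0003
gripper_force: 0.0
```

Run:
```python
from h import *
o=get_obs();print(o["tcp_pos"],o["joints"].round(3),rel([.68,.02,.2],down(183.4)))
```

```text
[0.68380764 0.02916857 0.2056071 ] [-0.27   0.517  0.198  1.57  -0.112  1.062  1.587] (array([ 0.0292, -0.0595,  0.0372]), array([0.00024106, 0.00210884, 0.0003462 ]))
```

Call:
{"method": "drive_tool", "body": {
  "rows": [
    {"offset": [0.1,-0.06,0.04],"rotation": [0,0,0],"claw": 0},
    {"offset": [0.19,-0.06,0.05],"rotation": [0,0,0],"claw": 0},
    {"offset": [0.26,-0.06,0.07],"rotation": [0,0,0],"claw": 0},
    {"offset": [0.33,-0.06,0.1],"rotation": [0,0,0],"claw": 0},
    {"offset": [0.4,-0.06,0.14],"rotation": [0,0,0],"claw": 0},
    {"offset": [0.46,-0.06,0.185],"rotation": [0,0,0],"claw": 0},
    {"offset": [0.52,-0.06,0.24],"rotation": [0,0,0],"claw": 0},
    {"offset": [0.58,-0.06,0.3],"rotation": [0,0,0],"claw": 0},
    {"offset": [0.63,-0.06,0.36],"rotation": [0,0,0],"claw": 0},
    {"offset": [0.67,-0.06,0.43],"rotation": [0,0,0],"claw": 0},
    {"offset": [0.705,-0.06,0.505],"rotation": [0,0,0],"claw": 0},
    {"offset": [0.735,-0.06,0.585],"rotation": [0,0,0],"claw": 0},
    {"offset": [0.755,-0.06,0.64],"rotation": [0,0,0],"claw": 0},
    {"offset": [0.755,-0.06,0.64],"rotation": [0,0,0],"claw": 0},
    {"offset": [0.755,-0.06,0.64],"rotation": [0,0,0],"claw": 0}
  ]
}}

```text
clock: 3.7
tcp_pos: [0.5701, 0.0127, 0.1072]
orientation: [-0.093, 3.14, 0.0]
contact_force: [-0.7, -0.1, 0.4]
grip_width: 0.0004
gripper_force: 0.0
```

Run:
```python
from h import *
o=get_obs();print(o["tcp_pos"],o["contact_force"],rel([.569,.0143,.0965],down(183.4)))
f=grab_frame("scene"); save(f,"s1.png",(210,130,350,235),5)
```

```text
[0.57012817 0.01268687 0.10724174] [-0.66190572 -0.0966717   0.43815898] (array([0.0069, 0.0112, 0.0716]), array([ 4.08720931e-05,  2.34604561e-04, -4.89869342e-08]))
```

View pics/s1.png

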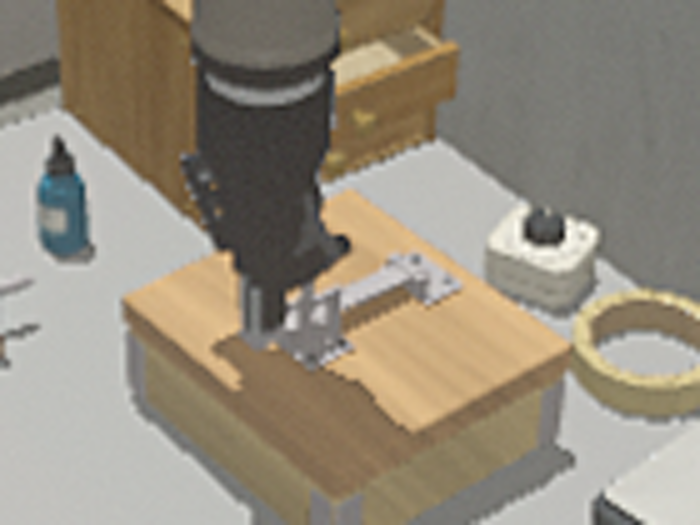

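The crop shows the strap at (370,290) nearly level and running into the catch at (315,325), with the fingers on its end. I'll press it home.

Call:
{"method": "drive_tool", "body": {
  "rows": [
    {"offset": [0,0.01,0.04],"rotation": [0,0,0],"claw": 0},
    {"offset": [0,0.01,0.06],"rotation": [0,0,0],"claw": 0},
    {"offset": [0,0.01,0.07],"rotation": [0,0,0],"claw": 0},
    {"offset": [0,0.01,0.08],"rotation": [0,0,0],"claw": 0},
    {"offset": [0,0.01,0.08],"rotation": [0,0,0],"claw": 0},
    {"offset": [0,0.01,0.08],"rotation": [0,0,0],"claw": 0}
  ]
}}

```text
clock: 4.25
tcp_pos: [0.5709, 0.0145, 0.0978]
orientation: [-0.093, 3.138, 0.002]
contact_force: [-7.9, 0.0, 26.9]
grip_width: -0.0003
gripper_force: 13.0
```

Call:
{"method": "drive_tool", "body": {
  "rows": [
    {"offset": [0,0,-0.3],"rotation": [0,0,0],"claw": 0},
    {"offset": [0,0,-0.6],"rotation": [0,0,0],"claw": 0.2},
    {"offset": [0,0.5,-0.8],"rotation": [0,0,0],"claw": 0.5},
    {"offset": [0,1,-0.9],"rotation": [0,0,0],"claw": 0.5},
    {"offset": [0,1,-0.9],"rotation": [0,0,0],"claw": 0.5},
    {"offset": [0,1,-0.9],"rotation": [0,0,0],"claw": 0.5}
  ]
}}

```text
clock: 4.75
tcp_pos: [0.5606, 0.1673, 0.2313]
orientation: [-0.096, 3.138, 0.003]
contact_force: [0.5, 0.3, -0.5]
grip_width: 0.0425
gripper_force: 0.0
```

Call:
{"method": "drive_tool", "body": {
  "rows": [
    {"offset": [-0.1,0.4,0.0],"rotation": [0,0,0],"claw": 0.5},
    {"offset": [-0.1,0.4,0.0],"rotation": [0,0,0],"claw": 0.5},
    {"offset": [-0.1,0.4,0.0],"rotation": [0,0,0],"claw": 0.5},
    {"offset": [-0.1,0.4,0.0],"rotation": [0,0,0],"claw": 0.5}
  ]
}}

```text
clock: 5.08
tcp_pos: [0.5718, 0.2263, 0.2294]
orientation: [0.098, -3.14, 0.0]
contact_force: [0.5, -0.3, 0.3]
grip_width: 0.0424
gripper_force: 0.0
```

Run:
```python
from h import *
import pickle
o=get_obs();print(o["tcp_pos"],o["contact_force"],o["grip_width"])
f=grab_frame("wrist"); t=grab_frame("top"); pickle.dump((f,t),open("f1.pkl","wb"))
save(f,"w2.png",s=1.5)
for g in (f,t):
    C=cloud(g); m=(abs(C[...,0]-.66)<.03)&(abs(C[...,1]-.019)<.006)&(C[...,2]>.085); print("strap z",np.median(C[m][:,2]),C[m][:,2].max() if m.any() else 0)
```

```text
[0.57183349 0.22626364 0.22938414] [ 0.48363204 -0.25933306  0.29235931] 0.042396200613891454
strap z 0.09474010884907048 0.09916180849414068
strap z 0.09695218804980137 0.10263989458310174
```

View pics/w2.png

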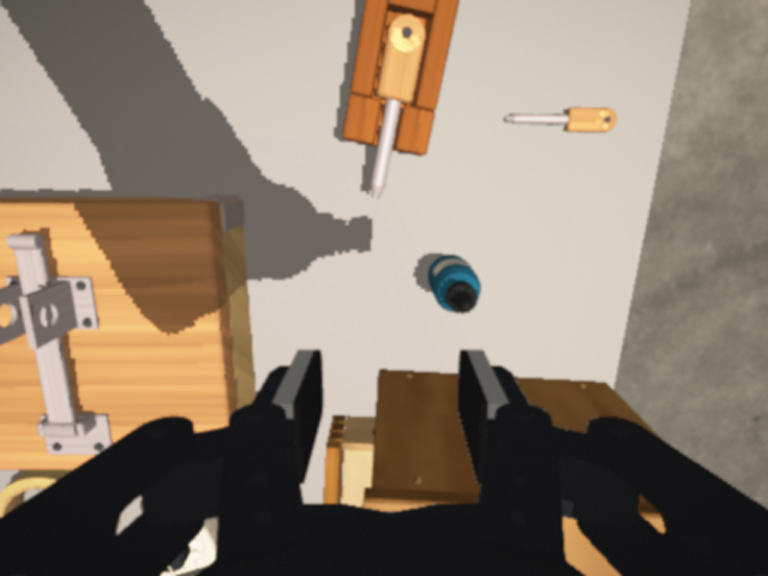

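The wrist view (1.5x) shows the strap lying in the catch at (45,320). The pin shaft runs from (395,102) to its tip at (376,193), and the handle's far end is at (408,15).

Run:
```python
from h import *
import pickle
f,t=pickle.load(open("f1.pkl","rb"))
hsv=cv2.cvtColor(f["frame"],cv2.COLOR_RGB2HSV)
C=cloud(f)
m=(C[...,2]>.024)&(C[...,2]<.046)&(hsv[...,1]<70); m[:,:225]=0;m[:,285:]=0;m[140:]=0
v,u=np.nonzero(m); print(len(u),u.min(),u.max(),v.min(),v.max(),np.median(C[m][:,2]))
P=np.array([ray(f,a,b,.037) for a,b in zip(u,v)])
vx,vy,x0,y0=cv2.fitLine(P[:,:2].astype(np.float32),cv2.DIST_HUBER,0,.001,.001).ravel()
s=(P[:,:2]-[x0,y0])@[vx,vy]; print("yaw",np.degrees(np.arctan2(vy,vx)),"ends",s.min(),s.max(),np.array([x0,y0])+s.max()*np.array([vx,vy]),np.array([x0,y0])+s.min()*np.array([vx,vy]))
a=ray(f,376/1.5,195/1.5,.033);b=ray(f,395/1.5,102/1.5,.033);print(a,b,np.linalg.norm(a-b),np.degrees(np.arctan2(*(a-b)[1::-1])))
# top view of the same
a=ray(t,145+153/4.4,120+312/4.4,.033);b=ray(t,145+122/4.4,120+410/4.4,.033);print(a,b,np.degrees(np.arctan2(*(a-b)[1::-1])))
```

```text
668 235 278 19 132 0.036742565421184516
yaw -8.3573065 ends -0.0699606696915958 0.036343265592618634 [0.53159722 0.21220416] [0.42642214 0.22765499]
[0.52973937 0.21346269 0.033     ] [0.46930808 0.22253122 0.033     ] 0.06110792400212685 -8.534320163134971
[0.52780366 0.21002269 0.033     ] [0.46856619 0.21843777 0.033     ] -8.085158317330503
```

Run:
```python
from h import *
print(rel([.511,.2145,.09],down(171.7)))
```

```text
(array([ 0.4103, -0.0327,  0.93  ]), array([-0.00058638, -0.00020498,  0.10138906]))
```

Call:
{"method": "drive_tool", "body": {
  "rows": [
    {"offset": [0.2,-0.033,0.3],"rotation": [0,0,0.05],"claw": 0.5},
    {"offset": [0.41,-0.033,0.5],"rotation": [0,0,0.1014],"claw": 0.5},
    {"offset": [0.41,-0.033,0.75],"rotation": [0,0,0.1014],"claw": 0.5},
    {"offset": [0.41,-0.033,0.93],"rotation": [0,0,0.1014],"claw": 0.5},
    {"offset": [0.41,-0.033,0.93],"rotation": [0,0,0.1014],"claw": 0.5},
    {"offset": [0.41,-0.033,0.93],"rotation": [0,0,0.1014],"claw": 0.5},
    {"offset": [0.41,-0.033,0.93],"rotation": [0,0,0.1014],"claw": 0.5}
  ]
}}

```text
clock: 5.77
tcp_pos: [0.513, 0.2155, 0.0922]
orientation: [0.228, 3.131, 0.002]
contact_force: [-0.5, 0.1, 1.2]
grip_width: 0.0428
gripper_force: 0.0
```

Run:
```python
from h import *
print(get_obs()["tcp_pos"],rel([.511,.2145,.028],down(171.7)))
```

```text
[0.51299581 0.21552283 0.09216593] (array([ 0.0132, -0.0092,  0.4277]), array([ 0.00059269,  0.00121462, -0.00025351]))
```

Call:
{"method": "drive_tool", "body": {
  "rows": [
    {"offset": [0.013,-0.009,0.2],"rotation": [0,0,0],"claw": 0.5},
    {"offset": [0.013,-0.009,0.35],"rotation": [0,0,0],"claw": 0.5},
    {"offset": [0.013,-0.009,0.428],"rotation": [0,0,0],"claw": 0.5},
    {"offset": [0.013,-0.009,0.428],"rotation": [0,0,0],"claw": 0.5},
    {"offset": [0.013,-0.009,0.428],"rotation": [0,0,0],"claw": 0.5},
    {"offset": [0.013,-0.009,0.428],"rotation": [0,0,0],"claw": 0.5}
  ]
}}

```text
clock: 6.27
tcp_pos: [0.5105, 0.2155, 0.0279]
orientation: [0.226, 3.131, 0.002]
contact_force: [0.2, 0.2, 0.3]
grip_width: 0.0427
gripper_force: 0.0
```

Call:
{"method": "drive_tool", "body": {
  "force": 60,
  "rows": [
    {"offset": [0,0,0],"rotation": [0,0,0],"claw": 0},
    {"offset": [0,0,0],"rotation": [0,0,0],"claw": 0},
    {"offset": [0,0,0],"rotation": [0,0,0],"claw": 0},
    {"offset": [0,0,0],"rotation": [0,0,0],"claw": 0},
    {"offset": [0,0,0],"rotation": [0,0,0],"claw": 0},
    {"offset": [0,0,0],"rotation": [0,0,0],"claw": 0}
  ]
}}

```text
clock: 6.77
tcp_pos: [0.5096, 0.2153, 0.0268]
orientation: [0.225, 3.132, 0.001]
contact_force: [-0.0, -0.2, 6.1]
grip_width: 0.0072
gripper_force: 58.8
```

Call:
{"method": "drive_tool", "body": {
  "force": 60,
  "rows": [
    {"offset": [0,0,0],"rotation": [0,0,0],"claw": 0.35},
    {"offset": [0,0,0],"rotation": [0,0,0],"claw": 0.35},
    {"offset": [0,0,0.04],"rotation": [0,0,0],"claw": 0.35},
    {"offset": [0,0,0.04],"rotation": [0,0,0],"claw": 0.35},
    {"offset": [0,0,0.04],"rotation": [0,0,0],"claw": 0},
    {"offset": [0,0,0.04],"rotation": [0,0,0],"claw": 0},
    {"offset": [0,0,0.04],"rotation": [0,0,0],"claw": 0},
    {"offset": [0,0,0.04],"rotation": [0,0,0],"claw": 0},
    {"offset": [0,0,0.04],"rotation": [0,0,0],"claw": 0}
  ]
}}

```text
clock: 7.52
tcp_pos: [0.5087, 0.215, 0.02]
orientation: [-0.225, -3.133, 0.0]
contact_force: [0.5, -0.1, -0.3]
grip_width: 0.0077
gripper_force: 58.5
```

Call:
{"method": "drive_tool", "body": {
  "force": 60,
  "rows": [
    {"offset": [0,0,0],"rotation": [0,0,0],"claw": 0.35},
    {"offset": [0,0,0],"rotation": [0,0,0],"claw": 0.35},
    {"offset": [0,0,-0.03],"rotation": [0,0,0],"claw": 0.35},
    {"offset": [0,0,-0.03],"rotation": [0,0,0],"claw": 0.35},
    {"offset": [0,0,-0.03],"rotation": [0,0,0],"claw": 0},
    {"offset": [0,0,-0.03],"rotation": [0,0,0],"claw": 0},
    {"offset": [0,0,-0.03],"rotation": [0,0,0],"claw": 0},
    {"offset": [0,0,-0.03],"rotation": [0,0,0],"claw": 0},
    {"offset": [0,0,-0.03],"rotation": [0,0,0],"claw": 0}
  ]
}}

```text
clock: 8.27
tcp_pos: [0.509, 0.2151, 0.0248]
orientation: [0.225, 3.133, 0.0]
contact_force: [-0.6, -0.3, 2.6]
grip_width: 0.0077
gripper_force: 58.7
```

Call:
{"method": "drive_tool", "body": {
  "rows": [
    {"offset": [0,0,-0.15],"rotation": [0,0,0],"claw": 0},
    {"offset": [0,0,-0.4],"rotation": [0,0,0],"claw": 0},
    {"offset": [0,0,-0.7],"rotation": [0,0,0],"claw": 0},
    {"offset": [0,0,-0.8],"rotation": [0,0,0],"claw": 0},
    {"offset": [0,0,-0.8],"rotation": [0,0,0],"claw": 0},
    {"offset": [0,0,-0.8],"rotation": [0,0,0],"claw": 0}
  ]
}}

```text
clock: 8.77
tcp_pos: [0.5093, 0.2152, 0.1453]
orientation: [0.225, 3.132, 0.002]
contact_force: [-0.1, 0.5, -1.2]
grip_width: 0.0072
gripper_force: 60.7
```

Run:
```python
from h import *
o=get_obs(); print(o["tcp_pos"],o["grip_width"],rel([.46,.036,.144],down(93.4)))
f=grab_frame("scene"); save(f,"s2.png",(150,100,300,220),5)
```

```text
[0.50929325 0.21520932 0.14529666] 0.007161597335496289 (array([ 0.1545, -1.2294,  0.0068]), array([1.06848645e-03, 1.64286708e-04, 6.84036843e-01]))
```

View pics/s2.png

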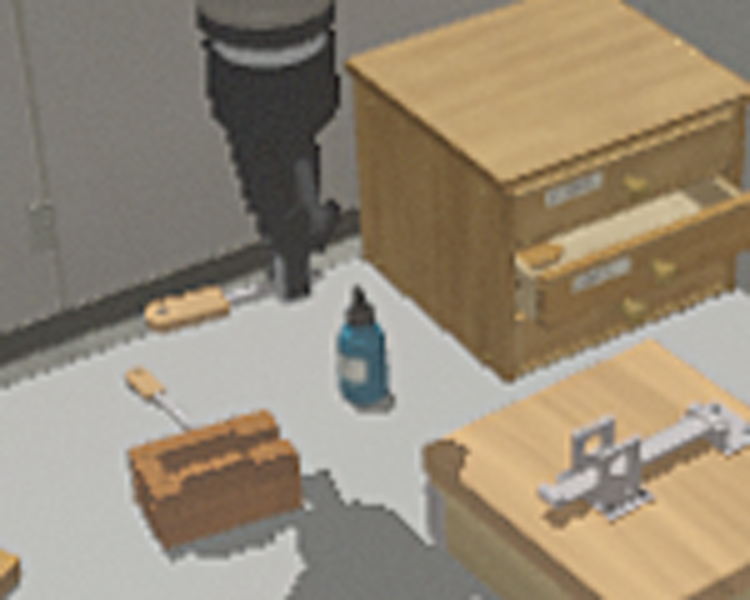

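The crop shows the pin held level, with its handle at (190,305) and the fingers at (290,280), and the latch lying closed in the catch at (610,470).

Call:
{"method": "drive_tool", "body": {
  "rows": [
    {"offset": [0.08,-0.2,0],"rotation": [0,0,0.06],"claw": 0},
    {"offset": [0.1,-0.4,0],"rotation": [0,0,0.12],"claw": 0},
    {"offset": [0.15,-0.6,0],"rotation": [0,0,0.18],"claw": 0},
    {"offset": [0.15,-0.8,0],"rotation": [0,0,0.24],"claw": 0},
    {"offset": [0.15,-1,0],"rotation": [0,0,0.3],"claw": 0},
    {"offset": [0.15,-1,0],"rotation": [0,0,0.36],"claw": 0},
    {"offset": [0.15,-1,0],"rotation": [0,0,0.42],"claw": 0},
    {"offset": [0.15,-1,0],"rotation": [0,0,0.48],"claw": 0},
    {"offset": [0.15,-1,0],"rotation": [0,0,0.54],"claw": 0},
    {"offset": [0.15,-1,0],"rotation": [0,0,0.6],"claw": 0},
    {"offset": [0.15,-1,0],"rotation": [0,0,0.66],"claw": 0},
    {"offset": [0.15,-1,0],"rotation": [0,0,0.684],"claw": 0},
    {"offset": [0.15,-1,0],"rotation": [0,0,0.684],"claw": 0},
    {"offset": [0.15,-1,0],"rotation": [0,0,0.684],"claw": 0}
  ]
}}

```text
clock: 9.98
tcp_pos: [0.4641, 0.0695, 0.1432]
orientation: [-2.152, -2.288, 0.005]
contact_force: [-0.4, 0.2, -1.0]
grip_width: 0.0075
gripper_force: 60.9
```

Run:
```python
from h import *
o=get_obs(); print(o["tcp_pos"],o["joints"].round(2),rel([.46,.036,.02],down(93.4)))
```

```text
[0.4641191  0.06949482 0.14323724] [-0.7   0.28  0.49  2.14 -0.18  0.76 -0.03] (array([-0.22  , -0.0388,  0.822 ]), array([-0.00139336,  0.00070489,  0.00105871]))
```

Call:
{"method": "drive_tool", "body": {
  "rows": [
    {"offset": [-0.22,-0.04,0.25],"rotation": [0,0,0],"claw": 0},
    {"offset": [-0.22,-0.04,0.5],"rotation": [0,0,0],"claw": 0},
    {"offset": [-0.22,-0.04,0.7],"rotation": [0,0,0],"claw": 0},
    {"offset": [-0.22,-0.04,0.82],"rotation": [0,0,0],"claw": 0},
    {"offset": [-0.22,-0.04,0.82],"rotation": [0,0,0],"claw": 0},
    {"offset": [-0.22,-0.04,0.82],"rotation": [0,0,0],"claw": 0},
    {"offset": [-0.22,-0.04,0.82],"rotation": [0,0,0],"claw": 0}
  ]
}}

```text
clock: 10.57
tcp_pos: [0.4618, 0.0364, 0.0223]
orientation: [2.154, 2.287, 0.001]
contact_force: [0.3, -0.3, -0.2]
grip_width: 0.0074
gripper_force: 60.9
```

Call:
{"method": "drive_tool", "body": {
  "rows": [
    {"offset": [0,0,0.05],"rotation": [0,0,0],"claw": 0},
    {"offset": [0,0,0.09],"rotation": [0,0,0],"claw": 0},
    {"offset": [0,0,0.11],"rotation": [0,0,0],"claw": 0},
    {"offset": [0,0,0.11],"rotation": [0,0,0],"claw": 0},
    {"offset": [0,0,0.11],"rotation": [0,0,0],"claw": 0}
  ]
}}

```text
clock: 10.98
tcp_pos: [0.4612, 0.0365, 0.0051]
orientation: [-2.154, -2.286, 0.0]
contact_force: [0.7, 0.3, -1.7]
grip_width: 0.0074
gripper_force: 60.9
```

Call:
{"method": "drive_tool", "body": {
  "rows": [
    {"offset": [0,0,0.015],"rotation": [0,0,0],"claw": 0},
    {"offset": [0,0,0.025],"rotation": [0,0,0],"claw": 0},
    {"offset": [0,0,0.025],"rotation": [0,0,0],"claw": 0},
    {"offset": [0,0,0.025],"rotation": [0,0,0],"claw": 0}
  ]
}}

```text
clock: 11.32
tcp_pos: [0.4612, 0.0364, 0.0013]
orientation: [-2.154, -2.286, 0.0]
contact_force: [1.2, -0.8, -0.8]
grip_width: 0.0074
gripper_force: 60.9
```

Call:
{"method": "drive_tool", "body": {
  "rows": [
    {"offset": [0,0,0],"rotation": [0,0,0],"claw": 0.15},
    {"offset": [0,0,0],"rotation": [0,0,0],"claw": 0.25},
    {"offset": [0,0,0],"rotation": [0,0,0],"claw": 0.5},
    {"offset": [0,0,0],"rotation": [0,0,0],"claw": 0.5},
    {"offset": [0,0,-0.1],"rotation": [0,0,0],"claw": 0.5},
    {"offset": [-0.1,0,-0.3],"rotation": [0,0,0],"claw": 0.5},
    {"offset": [-0.3,0,-0.6],"rotation": [0,0,0],"claw": 0.5},
    {"offset": [-0.3,0,-0.8],"rotation": [0,0,0],"claw": 0.5},
    {"offset": [-0.3,0,-0.8],"rotation": [0,0,0],"claw": 0.5},
    {"offset": [-0.3,0,-0.8],"rotation": [0,0,0],"claw": 0.5}
  ]
}}

```text
clock: 12.15
tcp_pos: [0.4655, -0.0087, 0.1235]
orientation: [2.154, 2.283, 0.007]
contact_force: [-0.5, 0.7, -0.7]
grip_width: 0.0427
gripper_force: 0.0
```

Run:
```python
from h import *
import pickle
o=get_obs(); print(o["tcp_pos"],o["grip_width"])
f=grab_frame("wrist"); t=grab_frame("top");pickle.dump((f,t),open("f2.pkl","wb")); save(f,"w3.png",s=1.5)
```

```text
[ 0.46553967 -0.00871621  0.12345298] 0.042739130974656585
```

View pics/w3.png

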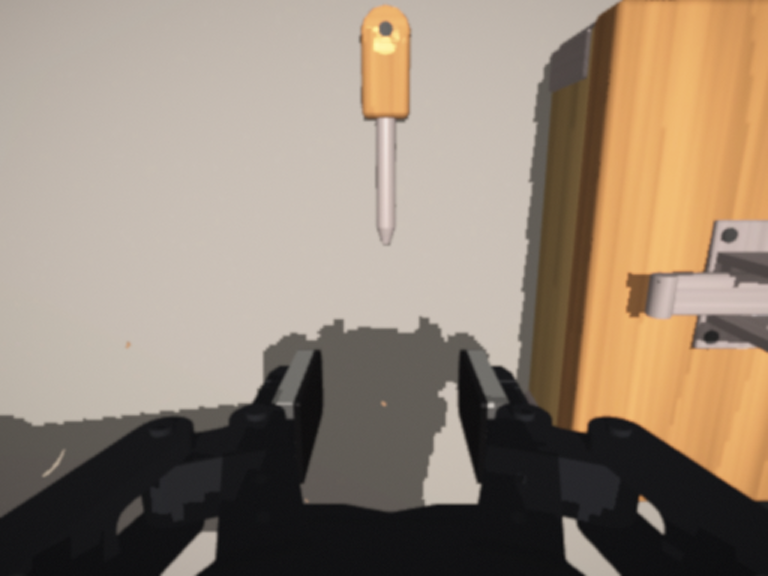

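The pin lies flat: tip at (386,244), shoulder at (386,118), handle end at (386,5) in 1.5x pixels.

Run:
```python
from h import *
import pickle
f,t=pickle.load(open("f2.pkl","rb"))
a,b,c=[ray(f,386/1.5,v/1.5,z) for v,z in((244,.005),(118,.007),(6,.007))];print(a,b,c,np.linalg.norm(a-b),np.degrees(np.arctan2(*(a-c)[1::-1])))
for g in(f,t):
    C=cloud(g); hsv=cv2.cvtColor(g["frame"],cv2.COLOR_RGB2HSV)
    m=(abs(C[...,0]-.46)<.06)&(C[...,1]>.04)&(C[...,1]<.16)&(abs(C[...,2]-.008)<.012)&(hsv[...,1]>110)
    P=C[m];print("handle",len(P),cv2.minAreaRect((P[:,:2]*1000).astype(np.float32)),np.median(P[:,2]))
o=(b+0*a); u=(c-b)[:2]/np.linalg.norm((c-b)[:2])
T=np.array([*(b[:2]+.022*u),.06]); print(T,rel(T,down(np.degrees(np.arctan2(u[1],u[0])))))
```

```text
[0.46282677 0.0125643  0.005     ] [0.45918455 0.07679559 0.007     ] [0.45632687 0.12712909 0.007     ] 0.06436554861484639 -86.75276939904633
handle 1971 ((457.01519775390625, 101.90089416503906), (23.14114761352539, 49.85035705566406), 3.964829206466675) 0.00960300587908583
handle 2 ((448.57373046875, 99.97805786132812), (23.644250869750977, 0.0), 90.26178741455078) 0.011639320484665261
[0.45793751 0.09876022 0.06      ] (array([0.7123, 0.0066, 0.4069]), array([-0.00025769, -0.00024048,  0.00164113]))
```

Call:
{"method": "drive_tool", "body": {
  "rows": [
    {"offset": [0.25,0.0,0.1],"rotation": [0,0,0],"claw": 0.5},
    {"offset": [0.5,0.0,0.2],"rotation": [0,0,0],"claw": 0.5},
    {"offset": [0.71,0.007,0.41],"rotation": [0,0,0],"claw": 0.5},
    {"offset": [0.71,0.007,0.41],"rotation": [0,0,0],"claw": 0.5},
    {"offset": [0.71,0.007,0.41],"rotation": [0,0,0],"claw": 0.5},
    {"offset": [0.71,0.007,0.41],"rotation": [0,0,0],"claw": 0.5}
  ]
}}

```text
clock: 12.75
tcp_pos: [0.4575, 0.0972, 0.0588]
orientation: [-2.153, -2.286, 0.005]
contact_force: [-0.4, -0.0, -0.5]
grip_width: 0.0427
gripper_force: 0.0
```

Run:
```python
from h import *
o=get_obs(); print(o["tcp_pos"],rel([.458,.0985,.001],down(93.2)))
```

```text
[0.45747849 0.09715799 0.05875302] (array([0.0094, 0.0052, 0.385 ]), array([-0.00148743,  0.00085147,  0.00200931]))
```

Call:
{"method": "drive_tool", "body": {
  "rows": [
    {"offset": [0.009,0.005,0.15],"rotation": [0,0,0],"claw": 0.5},
    {"offset": [0.009,0.005,0.28],"rotation": [0,0,0],"claw": 0.5},
    {"offset": [0.009,0.005,0.35],"rotation": [0,0,0],"claw": 0.5},
    {"offset": [0.009,0.005,0.38],"rotation": [0,0,0],"claw": 0.5},
    {"offset": [0.009,0.005,0.38],"rotation": [0,0,0],"claw": 0.5},
    {"offset": [0.009,0.005,0.38],"rotation": [0,0,0],"claw": 0.5}
  ]
}}

```text
clock: 13.25
tcp_pos: [0.4597, 0.0986, 0.0034]
orientation: [2.156, 2.285, 0.0]
contact_force: [0.6, -0.4, 0.6]
grip_width: 0.0425
gripper_force: 0.0
```

Call:
{"method": "drive_tool", "body": {
  "force": 80,
  "rows": [
    {"offset": [0,0,0],"rotation": [0,0,0],"claw": 0.2},
    {"offset": [0,0,0],"rotation": [0,0,0],"claw": 0.1},
    {"offset": [0,0,0],"rotation": [0,0,0],"claw": 0.1},
    {"offset": [0,0,0],"rotation": [0,0,0],"claw": 0.1},
    {"offset": [0,0,0],"rotation": [0,0,0],"claw": 0.1}
  ]
}}

```text
clock: 13.67
tcp_pos: [0.4599, 0.0993, 0.0041]
orientation: [2.155, 2.285, 0.003]
contact_force: [-1.8, -1.8, 9.3]
grip_width: 0.0209
gripper_force: 77.8
```

Call:
{"method": "drive_tool", "body": {
  "rows": [
    {"offset": [0,0,-0.1],"rotation": [0,0,0],"claw": 0.1},
    {"offset": [0,0,-0.3],"rotation": [0,0,0],"claw": 0.1},
    {"offset": [0,0,-0.6],"rotation": [0,0,0],"claw": 0.1},
    {"offset": [0,0,-0.9],"rotation": [0,0,0],"claw": 0.1},
    {"offset": [0,0,-0.95],"rotation": [0,0,0],"claw": 0.1},
    {"offset": [0,0,-0.95],"rotation": [0,0,0],"claw": 0.1},
    {"offset": [0,0,-0.95],"rotation": [0,0,0],"claw": 0.1}
  ]
}}

```text
clock: 14.25
tcp_pos: [0.4597, 0.0999, 0.1464]
orientation: [2.154, 2.287, 0.005]
contact_force: [-0.0, 0.5, -1.2]
grip_width: 0.021
gripper_force: 78.9
```

Run:
```python
from h import *
import pickle
o=get_obs(); print(o["tcp_pos"],o["grip_width"],o["gripper_force"])
s=grab_frame("scene"); t=grab_frame("top");w=grab_frame("wrist");pickle.dump((s,t,w),open("f3.pkl","wb"))
u,v=px(s,o["tcp_pos"]).astype(int); ut,vt=px(t,o["tcp_pos"]).astype(int); print(u,v,ut,vt)
a=s["frame"][v-40:v+40,u-50:u+50];b=t["frame"][vt-40:vt+40,ut-50:ut+50]
im=cv2.resize(np.hstack([a,b]),None,fx=4,fy=4,interpolation=cv2.INTER_CUBIC); cv2.imwrite("pics/c3.png",im[:,:,::-1])
```

```text
[0.45967346 0.09986189 0.1463949 ] 0.020969930773962808 78.85263204574585
212 182 214 216
```

View pics/c3.png

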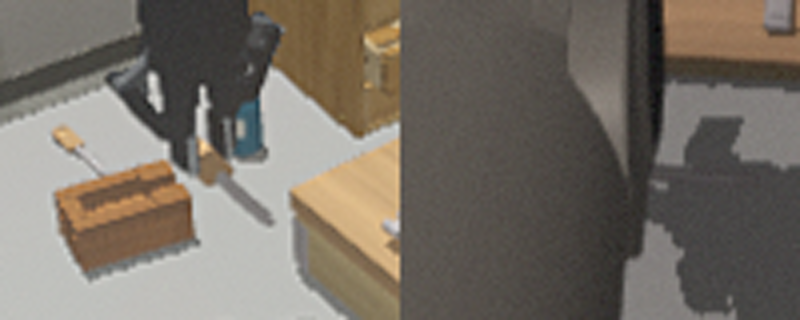

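The pin is held by its handle at (210,160), with the shaft pointing to (270,222) in the left crop. I'll measure its pitch from the depth map.

Run:
```python
from h import *
import pickle
s,t,w=pickle.load(open("f3.pkl","rb"))
tcp=np.array([.4597,.0999,.1464]); ax=np.array([np.cos(np.radians(-86.7)),np.sin(np.radians(-86.7)),0])
C=cloud(s); d=C-tcp; a=d@ax; l=d@np.array([-ax[1],ax[0],0])
for lo,hi in((15,22),(25,40),(40,55),(55,70),(70,90)):
    m=(a>lo/1e3)&(a<hi/1e3)&(abs(l)<.02)&(abs(d[...,2])<.03)
    if m.any(): print(lo,hi,m.sum(),"z top %.4f med %.4f lat %.4f amax %.4f"%(np.percentile(C[m][:,2],90),np.median(C[m][:,2]),np.median(l[m]),a[m].max()))
for z in(-.005,0,.002,.005,.01): print(z,px(s,tcp+ax*.086+[0,0,z]),px(s,tcp+ax*.022+[0,0,z]))
e=np.degrees
# latch/catch from scene: cheek tops & position, fresh
for n,g in(("s",s),("w",w)):
    G=cloud(g); m=(abs(G[...,0]-.604)<.03)&(abs(G[...,1]-.016)<.03)&(G[...,2]>.1)&(G[...,2]<.13); 
    if m.sum()>3: P=G[m]; print(n,m.sum(),P.min(0),P.max(0),P.mean(0))
```

```text
15 22 20 z top 0.1533 med 0.1513 lat -0.0038 amax 0.0219
25 40 14 z top 0.1515 med 0.1491 lat -0.0038 amax 0.0399
40 55 14 z top 0.1520 med 0.1504 lat -0.0038 amax 0.0546
55 70 15 z top 0.1522 med 0.1491 lat -0.0025 amax 0.0691
70 90 17 z top 0.1506 med 0.1484 lat -0.0032 amax 0.0857
-0.005 [229.86544793 198.75700961] [216.74974481 187.41870817]
0 [229.79844757 197.34147115] [216.65334293 186.0190732 ]
0.002 [229.77155457 196.77329392] [216.61465265 185.45733851]
0.005 [229.73111508 195.91891568] [216.55647776 184.61271175]
0.01 [229.66344798 194.48929091] [216.45914594 183.1995752 ]
s 95 [5.86990199e-01 3.20415641e-04 1.00179090e-01] [0.61996917 0.03051842 0.12248672] [0.60435248 0.01543991 0.11162686]
w 255 [0.60740372 0.02913769 0.1000605 ] [0.61953892 0.03243055 0.11988382] [0.61436706 0.03129396 0.1081303 ]
```

Run:
```python
from h import *
print(rel([.5972,.1313,.15],down(93.4)))
```

```text
(array([ 0.1593,  0.9378, -0.0408]), array([-1.12417839e-03,  3.99637033e-04,  9.19879233e-05]))
```

Call:
{"method": "drive_tool", "body": {
  "rows": [
    {"offset": [0.16,0.1,-0.04],"rotation": [0,0,0],"claw": 0.1},
    {"offset": [0.16,0.3,-0.04],"rotation": [0,0,0],"claw": 0.1},
    {"offset": [0.16,0.5,-0.04],"rotation": [0,0,0],"claw": 0.1},
    {"offset": [0.16,0.7,-0.04],"rotation": [0,0,0],"claw": 0.1},
    {"offset": [0.16,0.85,-0.04],"rotation": [0,0,0],"claw": 0.1},
    {"offset": [0.16,0.938,-0.04],"rotation": [0,0,0],"claw": 0.1},
    {"offset": [0.16,0.938,-0.04],"rotation": [0,0,0],"claw": 0.1},
    {"offset": [0.16,0.938,-0.04],"rotation": [0,0,0],"claw": 0.1},
    {"offset": [0.16,0.938,-0.04],"rotation": [0,0,0],"claw": 0.1}
  ]
}}

```text
clock: 15.15
tcp_pos: [0.5967, 0.1311, 0.1499]
orientation: [-2.154, -2.285, 0.004]
contact_force: [-0.2, 0.1, -0.8]
grip_width: 0.0211
gripper_force: 78.9
```

Run:
```python
from h import *
print(get_obs()["tcp_pos"],rel([.5972,.1313,.105],down(93.4)))
```

```text
[0.59673671 0.1311263  0.14990122] (array([0.0012, 0.0041, 0.2993]), array([-0.00156203,  0.00039107, -0.00016156]))
```

Call:
{"method": "drive_tool", "body": {
  "rows": [
    {"offset": [0,0.004,0.15],"rotation": [0,0,0],"claw": 0.1},
    {"offset": [0,0.004,0.25],"rotation": [0,0,0],"claw": 0.1},
    {"offset": [0,0.004,0.3],"rotation": [0,0,0],"claw": 0.1},
    {"offset": [0,0.004,0.3],"rotation": [0,0,0],"claw": 0.1},
    {"offset": [0,0.004,0.3],"rotation": [0,0,0],"claw": 0.1},
    {"offset": [0,0.004,0.3],"rotation": [0,0,0],"claw": 0.1}
  ]
}}

```text
clock: 15.65
tcp_pos: [0.5992, 0.1317, 0.1072]
orientation: [2.154, 2.286, 0.002]
contact_force: [0.7, -0.6, -1.0]
grip_width: 0.0207
gripper_force: 78.8
```

Run:
```python
from h import *
import pickle
o=get_obs(); print(o["tcp_pos"],o["orientation"],rel([.5972,.1313,.105],down(93.4)))
s=grab_frame("scene"); t=grab_frame("top"); pickle.dump((s,t),open("f4.pkl","wb"))
a=s["frame"][150:220,235:315]; b=t["frame"][135:205,205:285]
cv2.imwrite("pics/c4.png",cv2.resize(np.hstack([a,b]),None,fx=5,fy=5,interpolation=cv2.INTER_CUBIC)[:,:,::-1])
for g in(s,t):
    C=cloud(g); m=(abs(C[...,0]-.60)<.03)&(C[...,1]>.046)&(C[...,1]<.100)&(C[...,2]>.094)&(C[...,2]<.125)
    P=C[m]; print(len(P)); 
    if len(P)>5:
        l=cv2.fitLine(P.astype(np.float32),cv2.DIST_HUBER,0,.001,.001).ravel(); print(l.round(4),P.min(0),P.max(0))
```

```text
[0.5991846  0.13173484 0.10723442] [2.15420621e+00 2.28609658e+00 1.60097049e-03] (array([-0.0021, -0.0134,  0.0149]), array([ 5.21560563e-04, -1.89698110e-04,  2.36862885e-05]))
47
[-0.0497  0.9983  0.0311  0.599   0.0734  0.1098] [0.59436136 0.04694993 0.10354613] [0.60564852 0.09949642 0.11542663]
92
[-0.0329  0.9994  0.0049  0.5998  0.0742  0.1133] [0.59479885 0.04665886 0.10763357] [0.60527825 0.09967211 0.11748948]
```

View pics/c4.png

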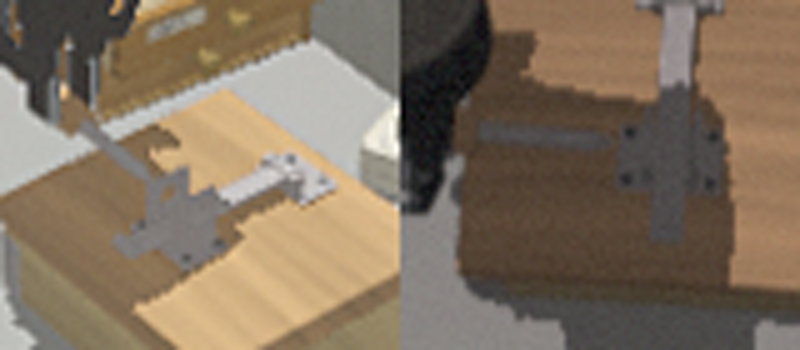

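Call:
{"method": "drive_tool", "body": {
  "rows": [
    {"offset": [-0.05,0.003,0.006],"rotation": [0,0,0],"claw": 0.1},
    {"offset": [-0.09,0.003,0.006],"rotation": [0,0,0],"claw": 0.1},
    {"offset": [-0.12,0.003,0.006],"rotation": [0,0,0],"claw": 0.1},
    {"offset": [-0.15,0.003,0.006],"rotation": [0,0,0],"claw": 0.1},
    {"offset": [-0.17,0.003,0.006],"rotation": [0,0,0],"claw": 0.1},
    {"offset": [-0.17,0.003,0.006],"rotation": [0,0,0],"claw": 0.1}
  ]
}}

```text
clock: 16.25
tcp_pos: [0.601, 0.1049, 0.1055]
orientation: [2.156, 2.284, -0.0]
contact_force: [0.2, 0.1, -0.6]
grip_width: 0.0208
gripper_force: 78.8
```

Call:
{"method": "drive_tool", "body": {
  "rows": [
    {"offset": [-0.03,0,0],"rotation": [0,0,0],"claw": 0.1},
    {"offset": [-0.06,0,0],"rotation": [0,0,0],"claw": 0.1},
    {"offset": [-0.09,0,0],"rotation": [0,0,0],"claw": 0.1},
    {"offset": [-0.12,0,0],"rotation": [0,0,0],"claw": 0.1},
    {"offset": [-0.15,0,0],"rotation": [0,0,0],"claw": 0.1},
    {"offset": [-0.15,0,0],"rotation": [0,0,0],"claw": 0.1},
    {"offset": [-0.15,0,0],"rotation": [0,0,0],"claw": 0.1}
  ]
}}

```text
clock: 16.83
tcp_pos: [0.6022, 0.0833, 0.1055]
orientation: [2.155, 2.286, 0.0]
contact_force: [0.8, -0.5, 0.7]
grip_width: 0.021
gripper_force: 78.8
```

Run:
```python
from h import *
o=get_obs(); print(o["tcp_pos"],o["contact_force"],o["moment"],rel([.602,.0524,.1055],down(93.4)))
```

```text
[0.60223595 0.08332188 0.10549025] [ 0.75554256 -0.53284039  0.71389   ] [ 0.02609211  0.00222198 -0.01505062] (array([-2.057e-01, -1.370e-02, -1.000e-04]), array([ 2.83461030e-05, -7.14625072e-06, -3.51328565e-04]))
```

Call:
{"method": "drive_tool", "body": {
  "rows": [
    {"offset": [-0.04,-0.002,0],"rotation": [0,0,0],"claw": 0.1},
    {"offset": [-0.08,-0.003,0],"rotation": [0,0,0],"claw": 0.1},
    {"offset": [-0.12,-0.004,0],"rotation": [0,0,0],"claw": 0.1},
    {"offset": [-0.15,-0.005,0],"rotation": [0,0,0],"claw": 0.1},
    {"offset": [-0.17,-0.005,0],"rotation": [0,0,0],"claw": 0.1},
    {"offset": [-0.19,-0.005,0],"rotation": [0,0,0],"claw": 0.1},
    {"offset": [-0.2,-0.005,0],"rotation": [0,0,0],"claw": 0.1},
    {"offset": [-0.2,-0.005,0],"rotation": [0,0,0],"claw": 0.1},
    {"offset": [-0.2,-0.005,0],"rotation": [0,0,0],"claw": 0.1}
  ]
}}

```text
clock: 17.58
tcp_pos: [0.6032, 0.0539, 0.1054]
orientation: [-2.154, -2.287, -0.0]
contact_force: [-0.5, 0.0, -1.1]
grip_width: 0.0209
gripper_force: 78.8
```

Not touching yet, so I'll push a little further until contact.

Call:
{"method": "drive_tool", "body": {
  "rows": [
    {"offset": [-0.01,0,0],"rotation": [0,0,0],"claw": 0.1},
    {"offset": [-0.02,0,0],"rotation": [0,0,0],"claw": 0.1},
    {"offset": [-0.025,0,0],"rotation": [0,0,0],"claw": 0.1},
    {"offset": [-0.025,0,0],"rotation": [0,0,0],"claw": 0.1},
    {"offset": [-0.025,0,0],"rotation": [0,0,0],"claw": 0.1}
  ]
}}

```text
clock: 18.0
tcp_pos: [0.6032, 0.0534, 0.1054]
orientation: [-2.149, -2.287, -0.003]
contact_force: [-1.2, 7.5, 0.7]
grip_width: 0.0209
gripper_force: 78.9
```

Call:
{"method": "drive_tool", "body": {
  "rows": [
    {"offset": [0,0,0],"rotation": [0,0,0],"claw": 0.3},
    {"offset": [0,0,0],"rotation": [0,0,0],"claw": 0.5},
    {"offset": [0,0,0],"rotation": [0,0,0],"claw": 0.6},
    {"offset": [0,0,0],"rotation": [0,0,0],"claw": 0.6},
    {"offset": [0,0,-0.2],"rotation": [0,0,0],"claw": 0.6},
    {"offset": [0,0,-0.5],"rotation": [0,0,0],"claw": 0.6},
    {"offset": [0.3,0,-0.8],"rotation": [0,0,0],"claw": 0.6},
    {"offset": [0.6,0,-0.9],"rotation": [0,0,0],"claw": 0.6},
    {"offset": [0.6,0,-0.9],"rotation": [0,0,0],"claw": 0.6},
    {"offset": [0.6,0,-0.9],"rotation": [0,0,0],"claw": 0.6}
  ]
}}

```text
clock: 18.83
tcp_pos: [0.5992, 0.1475, 0.2436]
orientation: [-2.145, -2.295, -0.011]
contact_force: [0.5, 0.8, -0.4]
grip_width: 0.0514
gripper_force: 0.0
```

Run:
```python
from h import *
s=grab_frame("scene"); t=grab_frame("top"); print(get_obs()["tcp_pos"])
a=s["frame"][150:220,235:315]; b=t["frame"][135:205,205:285]
cv2.imwrite("pics/c5.png",cv2.resize(np.hstack([a,b]),None,fx=5,fy=5,interpolation=cv2.INTER_CUBIC)[:,:,::-1])
```

```text
[0.59821789 0.140919   0.24091273]
```

View pics/c5.png

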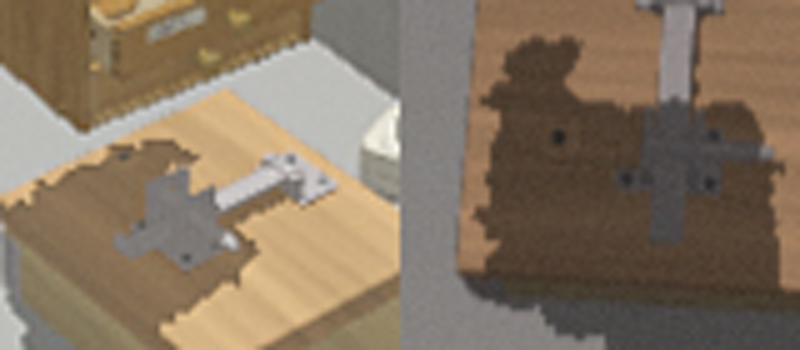

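The top crop shows the shaft out past the catch at (770,152) and the handle up against it on the left, its end hole at (558,137). I'll check the numbers before handing in.

Run:
```python
from h import *
f=grab_frame("top"); C=cloud(f)
m=(abs(C[...,0]-.603)<.03)&(C[...,1]>-.08)&(C[...,1]<.12)&(C[...,2]>.095)&(C[...,2]<.13)
m&=(abs(C[...,0]-.603)<.016); P=C[m]; print(P.min(0),P.max(0))
h=P[P[:,1]>.036]; print("handle",h.min(0),h.max(0),np.median(h[:,2]))
q=P[P[:,1]<-.002]; print("shaft",q.min(0),q.max(0),np.median(q[:,2]))
```

```text
[ 0.58740894 -0.03219278  0.09514625] [0.61885426 0.08044018 0.12515558]
handle [0.58971324 0.03606146 0.10017569] [0.61514658 0.08044018 0.11605329] 0.11041507904446105
shaft [ 0.6008644  -0.03219278  0.10505543] [ 0.61019744 -0.0030785   0.11263041] 0.10950235090614328
```

```bash
python3 -c "
from bench import hand_in; print(hand_in())"
```

```text
the job is handed in; nothing more can be done
None
```

The chest is locked and the job handed in at about 19 s of the 72 s: the latch lies in the catch, and the pin runs through both holes with its handle against the catch, released. The pot, cup and bottle were not touched.

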